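Slide the glazed plaque under the leaf springs of its decorating jig

ROBOT

A 7-joint arm with a two-finger parallel gripper is mounted at the origin on the work surface. World frame = base frame: x ahead of the robot, y to its left, z up, the work surface at z = 0. Lengths are in m, angles in rad, forces in N, time in s.
With the tool pointing down it reaches from about 0.4 to 0.85 m from the base axis. Payload 4.5 kg.
Tool frame: the origin (TCP) lies between the finger pads; the fingertips stand 19 mm ahead of it and the grasp point (between the pads) is the TCP (r.tips_ahead is the distance from the TCP to the fingertips, in m); z points along the fingers, y is the line along which they close (so a half turn about z gives the same grasp; the last joint's range is limited). The gripper opens to 88 mm and grips with 3 to 60 N. Pads are 18 mm wide; open, the fingers measure 123 mm over their backs; the gripper's body (75 mm by 187 mm) begins 45 mm behind the grasp point.
Start: joints at [-1.091, 0.689, -0.195, 1.565, 0.157, 0.902, -0.215], TCP at [0.269, 0.564, 0.237] pointing down, gripper open.
Joint ranges: [-3.01, 3.01], [-0.46, 2.08], [-1.47, 1.51], [0.13, 2.56], [-1, 4.14], [0.04, 2.09], [-2.66, 2.66]. Speed limits (rad/s): [2.57, 2.57, 3.14, 3.14, 3.14, 3.14, 3.14].

INTERFACE

Orientations are given as a unit quaternion [x, y, z, w].
In Python, from plant import r, cams, models gives the robot as it stands. The module is installed in compiled form; this text tells all that it offers.
- The arm moves only by the tool jog_arm, never from a script. Its arguments are lists of equal length, an entry for each row: "turn": the turn, a rotation vector about the tool's x, y, z in rad, a list of three; "translation": the shift along the tool's x, y, z in m, a list of three; "grip": the closure, from 0 (fully open) to 1 (shut). In form: {"turn": [[ax, ay, az], ...], "translation": [[tx, ty, tz], ...], "grip": [grip, ...]}. A call has 1 to 20 rows; each row is the pose to reach, as a shift and turn from the pose commanded when the call began, along the tool's axes at that moment; what a row does not reach only later rows make up. A row lasts 1/8 s, in which the tool goes at most 62.5 mm and 10.7 degrees, less where a joint would pass 70% of its speed; a pose out of reach is approached as far as the arm can. A call with a gripper value outside its range is refused whole. The fingers move at their own pace and stop on an object; "force" is the grip in N (left out, the last holds). Time passes only in rows, so rows that repeat a pose let the fingers close. It gives the time, the measured TCP pose, the force, the opening and the grip force at its end, in the units of the state.
- r.get_state(): the state, without advancing time (a new reading comes with each control period).
- cams.snapshot(name): name is "scene" or "side" or "wrist"; returns the picture (480x640x3 uint8, red, green, blue); there is no depth.
- cams.camera_params(name): a dict with "fx", "fy", "cx", "cy" (pixels), "k1" (the pictures are not rectified: a ray, as slopes to the right and down, at radius r is drawn at 1 + k1 r^2 times it, then the intrinsics apply), "eye" and "orientation" of the camera in the world. Camera axes: x right, y up, looking along -z (the intrinsics and any distortion apply to the point x, -y, -z); pixel columns grow to the right and rows downward; lengths in m; the calibration is good to about 2 mm. A picture is of the moment at which its call begins: read the wrist's pose just before it. camera_params takes no time and is no camera call; for the wrist camera it gives the pose at the moment of the call.
- r.finish_job(): hands the job in; it is judged then, once.
Trained networks look in the newest picture that a camera, given by its name, has taken for a name from the list of things; names that differ only in an ending like _2 or _b are one class to them, and where a whole thing is asked for, a point or a joint stands for the part that bears it (a point fixed in the world has none). Each returns a list of dicts, best first, with "p" (0 to 1); they miss things now and then, are a little off and sometimes report something else, mostly with a low value. They report only what shows in the picture. A call takes as long as a camera call. They do not tell look-alikes from the thing itself.
- models.find_in(camera, name): "position" ([x, y, z] in m, in world coordinates, good to about 4 mm: the middle of the surface that is visible of it).
- models.masks_of(camera, name): "pixels" (480x640 bool, what is visible of it).
- models.place_of(camera, name): "position" ([x, y, z] in m, in world coordinates, good to about 4 mm: a listed point, or the origin of a listed thing).
The state is a dict: "clock": time; "q": joint angles; "qd": joint speeds; "joint_torque": joint torques, N m; "tool_pos": TCP position; "eef_rot": TCP orientation; "contact_force": force on the tool from outside, world axes, zero at the start; "moment": the same for the moment, N m; "opening": opening from 0.0 (shut) to 1.0 (fully open); "finger_force": force on a finger pad.
Only numpy, scipy, OpenCV 4.12 (cv2) and the standard library are available. Lean on these libraries where they do the work, as an engineer would, in place of code of your own. Each camera call takes 0.05 s, during which the arm holds its last target. There are 200 camera calls.

TASK

Load the cream, blue-bordered plaque into the decorating jig it is lying in: with your fingertips press it down firmly on its sprung bed and, keeping it pressed, slide it under the blue bar and its leaf springs until its leading edge is fully home against the end stop, then take your hand away so that the springs hold it there. Press and push only: never pick the plaque up, and leave the jars, brush, pot and vase where they are.

Things in the scene. Friction and masses are not known exactly. Their poses are not given: they have to be found in the camera images.
- jig: Decorating jig fixed to the table: aluminium base 330 x 172 mm with sprung bed, side rails, blue cross bar, end stop. Origin: centre of its underside, on the table. +x = loading direction, from the open end to the end stop; +z up. Jig positions below are in this frame, in mm. Side rails: inner faces y = +-52, tops z = 36. Nothing stands over the bed from x = -165 to the bar.
- plaque_mid (a point): Centre of the plaque, half-way through its thickness: 150 mm long (its x, along the jig's x), 100 wide, 8 thick, 0.24 kg, cream with blue border, two lemons near its leading (+x) end. Loose on the bed between the rails (2 mm play each side). At first short of the bar, middle at jig x = -60 to -30. Fully home its middle is at jig x = 65 and its rear 80 mm stay uncovered by the bar.
- bed (a joint): How far the sprung bed is pressed down, in m: 0 = up, 0.010 = bottomed. It sinks level wherever pressed. It starts to sink at about 12 N (less the plaque's 2.4 N) and takes 1 N more per mm. The plaque clears the bar from about 0.0055; 0.007 to 0.009 is a good depth for sliding. Let go with the plaque home, it rests near 0.005, holding the plaque up against bar and leaves.
- stop_face (a point): Centre of the face of the dark steel end stop, at (140, 0, 30) in the jig's frame, same axes. The stop's top is at z = 40.
- bar_mid (a point): Middle of the lower front edge of the blue bar, at (72, 0, 35) in the jig's frame, same axes. The bar lies right across the jig: x = 72 to 92, y = +-80, underside z = 35, top z = 47, with a black thumb screw (up to z = 61) at each end, y = +-70.
- jar_blue: Paint jar with a blue lid, 54 mm across, 60 mm high, standing loose near the jig; origin under its centre. Leave alone.
- jar_yellow: Paint jar with a yellow lid, 54 mm across, 60 mm high; origin under its centre. Leave alone.
- jar_green: Paint jar with a green lid, 54 mm across, 60 mm high; origin under its centre. Leave alone.
- brush: Slim red paint brush, 203 mm long, 8 mm thick, lying on the table, bristles towards its +x; origin near its middle. Leave alone.
- pot: Small open white pot, about 68 mm across, 55 mm high; origin under its centre. Leave alone.
- vase: White vase with lemons, 72 mm across, 132 mm high; origin under its centre. Leave alone.
- leaf_toes (a point): Point midway between the toes of the two brass leaf springs, at (127, 0, 30) in the jig's frame, same axes. The leaves, each 22 mm wide, centred at y = +-28, start at the back of the bar and slope down away from it; their toes touch at about z = 30, the ends turn up. Each toe yields upward at about 0.6 N per mm.
- plaque_top (a point): Centre of the plaque's upper face, 4 mm above plaque_mid. With the bed up it is at jig z = 40, 5 mm higher than the bar's underside, so the plaque butts on the bar unless it is pressed down. Bed, rails, springs and stop are slippery; fingertips grip the glaze much better.
Things that resemble listed ones, but are neither listed nor needed, are in the scene too. What is shaped like the part that bears plaque_mid but red is not meant.

How it is judged:
By the outcome, as a careful person would: the job done as asked, in the order asked, and still so for the second after the job is handed in, with the robot touching nothing.
It also fails if it takes over 35 s, if anything falls off the work surface, if the arm or the gripper's body presses on something with over 40 N, if the wrist force passes 120 N, or if a joint passes its speed limit or range.

## Working session

There is one attempt and no reset: what is moved stays moved. The work goes in short steps, Python scripts to look and compute and a tool call to move; the robot and the scene stay as the last step left them, time stands still between calls to the robot, and variables do not carry over. Pictures are saved under pics/ and viewed, at most 10 in all, crops included, and the job is handed in when it is done.

Besides the shell and the picture viewer there is one more tool, called after "Emit:" by a JSON object that holds its "api" and its "payload", one argument or row to a line. jog_arm: Moves the arm, as the interface text tells. Its arguments: {"type":"object","properties":{"turn":{"type":"array"},"translation":{"type":"array"},"grip":{"type":"array"},"force":{"type":"number"}},"required":["turn","translation","grip"]}

```bash
mkdir -p pics; python3 - <<'E'
from plant import r,cams,models
import cv2
s=r.get_state();print(s['clock'],s['tool_pos'],s['eef_rot'],s['contact_force'],s['opening'],r.tips_ahead)
for c in ("scene","side"):
    im=cams.snapshot(c);cv2.imwrite(f"pics/{c}0.png",im[:,:,::-1])
    for n in ("plaque_mid","plaque_top","stop_face","bar_mid","leaf_toes","jig","vase","jar_blue","jar_yellow","jar_green","pot"):
        print(c,n,[(d['p'].__round__(2),[round(float(v),4) for v in d['position']]) for d in models.place_of(c,n)][:3])
E
```

```text
0.0 [0.26928295 0.56332858 0.23591204] [ 2.21023625e-01  9.75268036e-01 -8.95150223e-04 -1.18219185e-04] [-0.10085845  1.01926544 -0.48889901] 1.0004990077564935 0.019
scene plaque_mid [(0.73, [0.5562, -0.0126, 0.0356]), (0.66, [0.2815, -0.2237, 0.0061]), (0.57, [0.472, -0.3271, 0.0049])]
scene plaque_top [(0.77, [0.4818, -0.3307, 0.0121]), (0.75, [0.2812, -0.2251, 0.0074]), (0.63, [0.5578, -0.0107, 0.039])]
scene stop_face [(0.81, [0.7252, 0.0236, 0.0268])]
scene bar_mid [(0.59, [0.6578, 0.0107, 0.0333]), (0.54, [0.7485, -0.1567, 0.0018])]
scene leaf_toes [(0.62, [0.7151, 0.0253, 0.0296])]
scene jig [(0.92, [0.5922, -0.0025, 0.0031])]
scene vase [(0.97, [0.6591, -0.2608, -0.0005]), (0.43, [0.5909, -0.002, 0.0022])]
scene jar_blue [(0.79, [0.7467, -0.16, 0.0014])]
scene jar_yellow [(0.8, [0.5265, 0.1402, -0.0])]
scene jar_green [(0.59, [0.6156, 0.1783, -0.0013]), (0.42, [0.5919, -0.0017, 0.0037])]
scene pot [(0.91, [0.5247, 0.2678, 0.005]), (0.58, [0.564, -0.1743, -0.001])]
side plaque_mid [(0.94, [0.5563, -0.0121, 0.0333]), (0.79, [0.4791, -0.332, 0.0063]), (0.65, [0.2808, -0.2229, 0.0048])]
side plaque_top [(0.88, [0.2968, 0.2095, 0.0057]), (0.82, [0.472, -0.336, 0.0078]), (0.79, [0.2821, -0.2211, 0.0103])]
side stop_face [(0.63, [0.7246, 0.0317, 0.0273])]
side bar_mid [(0.76, [0.6595, 0.0111, 0.0325])]
side leaf_toes [(0.82, [0.713, 0.0281, 0.0339])]
side jig [(0.79, [0.5869, -0.0003, -0.0]), (0.55, [0.7262, 0.0314, 0.0292])]
side vase [(0.64, [0.6625, -0.2602, -0.0008]), (0.27, [0.7488, -0.158, 0.0001]), (0.15, [0.7248, 0.0303, 0.0312])]
side jar_blue [(0.62, [0.7493, -0.1577, 0.0016]), (0.18, [0.7262, 0.029, 0.0272])]
side jar_yellow [(0.95, [0.523, 0.1405, 0.0055])]
side jar_green [(0.48, [0.5226, 0.1427, 0.0063])]
side pot [(0.65, [0.5282, 0.2674, -0.0002])]
```

View pics/scene0.png

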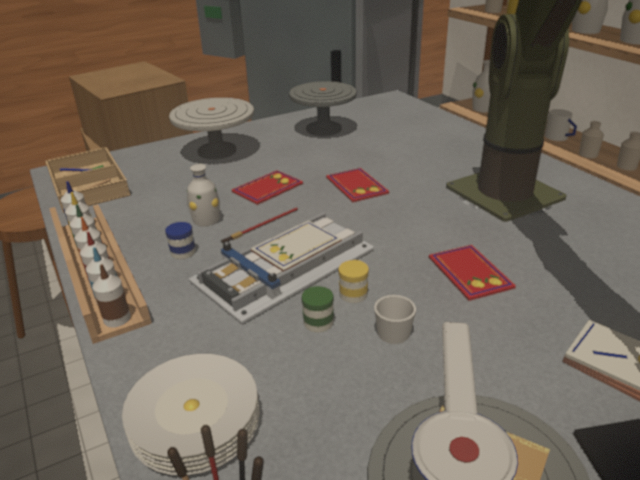

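View pics/side0.png

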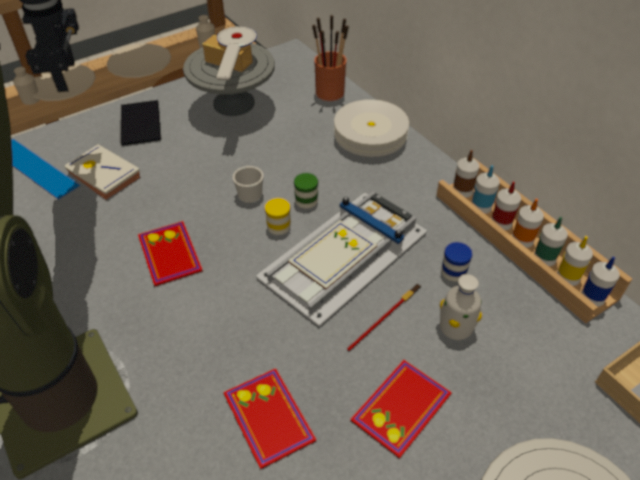

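The cream plaque is in the jig at scene (295,243) and side (335,250). Its look-alikes are three red plaques: scene (267,187), (357,184), (471,271); side (270,417), (402,407), (170,252). The cream one with the blue border, lying in the jig, fits the description. I'll confirm it in an enlarged crop.

```bash
python3 - <<'E'
import cv2
im=cv2.imread("pics/side0.png")[180:330,240:440]
cv2.imwrite("pics/crop0.png",cv2.resize(im,(800,600),interpolation=cv2.INTER_CUBIC))
E
```

```text
(no output)
```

View pics/crop0.png

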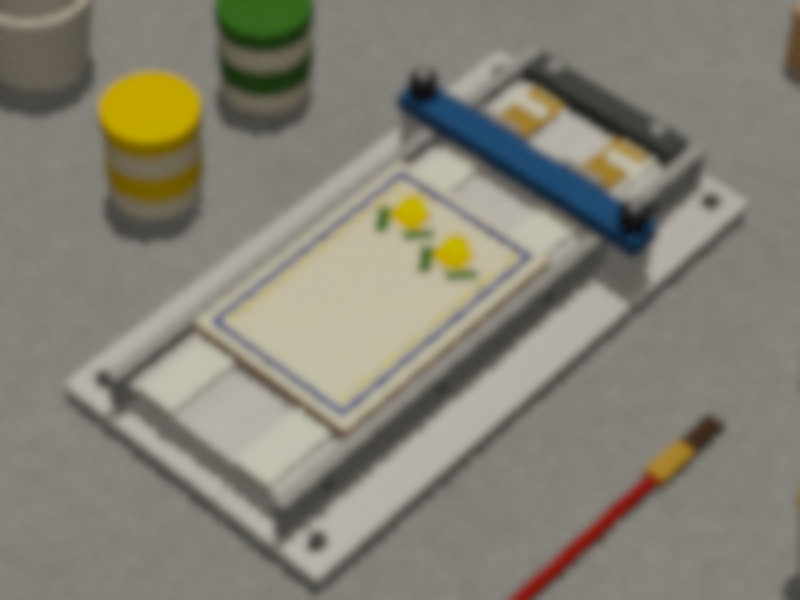

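Emit:
{"api": "jog_arm", "payload": {
  "turn": [
    [0,0,-0.16],
    [0,0,-0.33],
    [0,0,-0.49],
    [0,0,-0.65],
    [0,0,-0.65],
    [0,0,-0.65],
    [0,0,-0.65],
    [0,0,-0.65],
    [0,0,-0.65],
    [0,0,-0.65],
    [0,0,-0.65],
    [0,0,-0.65],
    [0,0,-0.65]
  ],
  "translation": [
    [-0.04,-0.034,0],
    [-0.08,-0.069,0],
    [-0.12,-0.103,0],
    [-0.16,-0.138,0],
    [-0.2,-0.172,0],
    [-0.24,-0.206,0],
    [-0.28,-0.24,0],
    [-0.32,-0.275,0],
    [-0.36,-0.31,0],
    [-0.4,-0.344,0],
    [-0.44,-0.38,0.01],
    [-0.483,-0.413,0.03],
    [-0.483,-0.413,0.03]
  ],
  "grip": [0.55,0.55,0.55,0.55,0.55,0.55,0.55,0.55,0.55,0.55,0.55,0.55,0.55]
}}

```text
clock: 2.82
tool_pos: [0.5277, -0.0226, 0.2051]
eef_rot: [-0.097, 0.995, -0.001, -0.001]
contact_force: [-0.3, 0.4, -0.6]
opening: 0.449
finger_force: 0.0
```

The crop confirms it: a cream plaque with a blue border (crop centre about (370,300)), lying in the jig with its lemons toward the blue bar. Next is a close look with the wrist camera.

```bash
cat > h.py <<'E'
import numpy as np
def ray(p,u,v):
    x,y=(u-p['cx'])/p['fx'],(v-p['cy'])/p['fy']; rd=np.hypot(x,y); r=rd
    for _ in range(20): r=rd/(1+p['k1']*r*r)
    s=r/rd if rd else 1
    return np.array([x*s,-y*s,-1])
def at(p,u,v,z):
    from scipy.spatial.transform import Rotation as R
    o=p['orientation']; M=R.from_quat(o).as_matrix() if np.size(o)==4 else np.array(o)
    d=M@ray(p,u,v); e=np.array(p['eye']); return e+d*(z-e[2])/d[2]
E
python3 - <<'E'
from plant import r,cams,models
import cv2,numpy as np
from h import at
p=cams.camera_params("wrist");im=cams.snapshot("wrist");cv2.imwrite("pics/w0.png",im[:,:,::-1]);print(p)
for n in ("plaque_mid","bar_mid","stop_face","leaf_toes","jig"):
    print(n,[(round(d['p'],2),np.round(d['position'],4).tolist()) for d in models.place_of("wrist",n)][:2])
m=models.masks_of("wrist","plaque_mid")
for d in m[:2]:
    c=cv2.findContours(d['pixels'].astype(np.uint8),0,2)[0];c=max(c,key=cv2.contourArea)
    b=cv2.boxPoints(cv2.minAreaRect(c));print(round(d['p'],2),b.tolist())
    w=np.array([at(p,u,v,.040)[:2] for u,v in c[:,0].astype(float)],np.float32)
    print(cv2.minAreaRect(w*1000))
E
```

```text
{'fx': 342.62258404034867, 'fy': 342.62258404034867, 'cx': 318.62321754659865, 'cy': 241.14196551580702, 'k1': -0.029057712741669153, 'eye': array([ 0.46141002, -0.036076  ,  0.35297312]), 'orientation': array([-0.08737297, -0.10332699,  0.76570415,  0.62879778])}
plaque_mid [(0.94, [0.5592, -0.0104, 0.038]), (0.94, [0.3005, 0.2026, 0.0049])]
bar_mid [(0.95, [0.656, 0.0146, 0.0353])]
stop_face [(0.72, [0.7265, 0.0281, 0.0262])]
leaf_toes [(0.79, [0.7163, 0.0256, 0.034]), (0.36, [0.7283, 0.0262, 0.0275])]
jig []
0.86 [[267.4344177246094, 177.1221923828125], [376.9004821777344, 171.90951538085938], [384.0271911621094, 321.57012939453125], [274.5611267089844, 326.7828063964844]]
((558.4657592773438, -11.800483703613281), (150.6748809814453, 101.17655944824219), 13.5582857131958)
0.81 [[512.0, 0.0], [639.0, 0.0], [639.0, 104.0], [512.0, 104.0]]
((325.48052978515625, 172.3634033203125), (130.13815307617188, 69.8366928100586), 79.99431610107422)
```

View pics/w0.png

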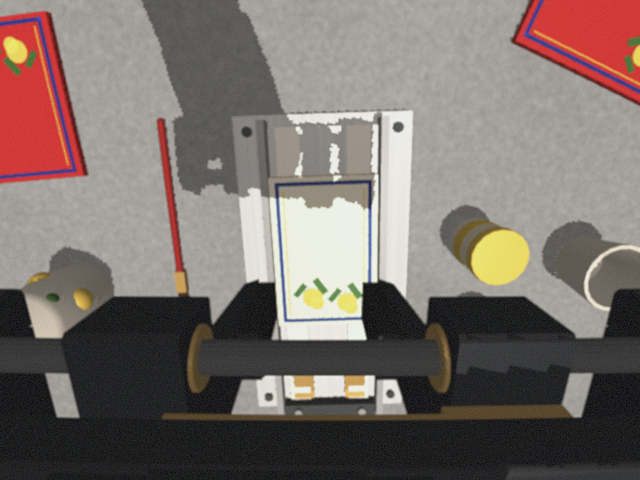

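The wrist view shows the plaque at px (268–384, 172–327), which gives a centre of (0.5585, -0.0118) and a yaw of about 13.4°. That puts its middle near jig x = -31, leaving about 96 mm to travel. I'll descend to just above its rear part.

Emit:
{"api": "jog_arm", "payload": {
  "turn": [
    [0,0,-0.038],
    [0,0,-0.038],
    [0,0,-0.038],
    [0,0,-0.038],
    [0,0,-0.038]
  ],
  "translation": [
    [0.003,0.003,0.04],
    [0.003,0.003,0.09],
    [0.003,0.003,0.13],
    [0.003,0.003,0.14],
    [0.003,0.003,0.14]
  ],
  "grip": [0.55,0.55,0.55,0.55,0.55]
}}

```text
clock: 3.8
tool_pos: [0.5239, -0.0139, 0.0671]
eef_rot: [-0.121, 0.993, 0.0, 0.0]
contact_force: [-0.2, 0.1, -0.7]
opening: 0.45
finger_force: 0.0
```

Emit:
{"api": "jog_arm", "payload": {
  "turn": [
    [0,0,0],
    [0,0,0],
    [0,0,0],
    [0,0,0],
    [0,0,0]
  ],
  "translation": [
    [0,0,0.003],
    [0,0,0.006],
    [0,0,0.008],
    [0,0,0.01],
    [0,0,0.01]
  ],
  "grip": [0.55,0.55,0.55,0.55,0.55]
}}

```text
clock: 4.42
tool_pos: [0.5236, -0.0146, 0.0566]
eef_rot: [-0.121, 0.993, 0.0, -0.0]
contact_force: [-0.4, 0.2, -0.6]
opening: 0.449
finger_force: 0.0
```

Emit:
{"api": "jog_arm", "payload": {
  "turn": [
    [0,0,0],
    [0,0,0],
    [0,0,0],
    [0,0,0]
  ],
  "translation": [
    [0,-0.005,-0.002],
    [0,-0.005,0],
    [0,-0.005,0.003],
    [0,-0.005,0.003]
  ],
  "grip": [0.55,0.55,0.55,0.55]
}}

```text
clock: 4.92
tool_pos: [0.5246, -0.0194, 0.0534]
eef_rot: [-0.121, 0.993, 0.0, -0.0]
contact_force: [0.3, -0.4, -0.7]
opening: 0.448
finger_force: 0.0
```

```bash
python3 - <<'E'
from plant import r,cams
import cv2
s=r.get_state();print(s['contact_force'],s['tool_pos'],s['joint_torque'])
im=cams.snapshot("side")[150:330,230:470]
cv2.imwrite("pics/s1.png",cv2.resize(im[:,:,::-1],(800,600),interpolation=cv2.INTER_CUBIC))
E
```

```text
[ 0.29125372 -0.3560166  -0.72329062] [ 0.5246271  -0.01936431  0.05339801] [ 5.79861249e-02 -5.02151370e+01 -1.89048462e+00 -5.62708408e+00
  9.37568955e-03  5.47226239e-02 -9.38657031e-03]
```

View pics/s1.png

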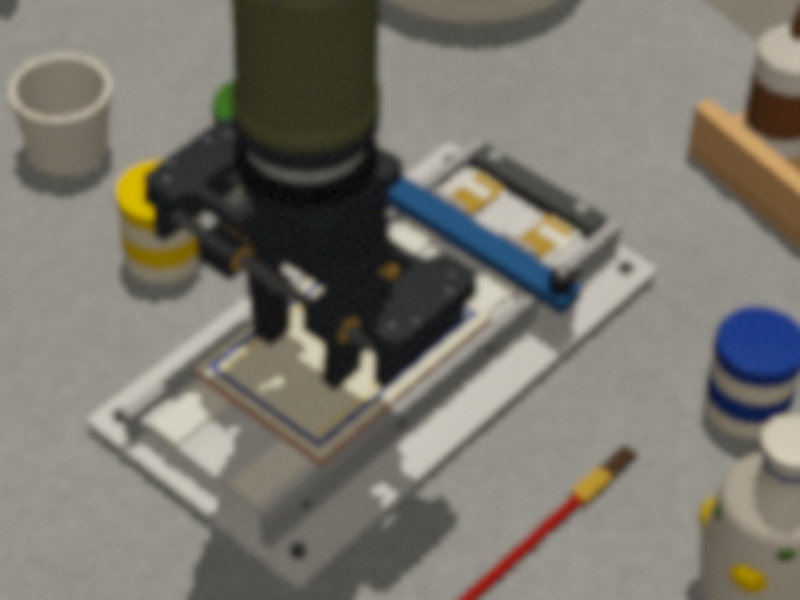

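The crop shows the fingertips (crop (268,335), (340,380), about) just over the plaque's rear half and between the rails, with no contact yet. I'll lower in small steps.

Emit:
{"api": "jog_arm", "payload": {
  "turn": [
    [0,0,0],
    [0,0,0],
    [0,0,0]
  ],
  "translation": [
    [0,0,0.0015],
    [0,0,0.003],
    [0,0,0.003]
  ],
  "grip": [0.55,0.55,0.55]
}}

```text
clock: 5.35
tool_pos: [0.5248, -0.0194, 0.0506]
eef_rot: [-0.121, 0.993, 0.0, -0.0]
contact_force: [0.0, 0.6, -0.4]
opening: 0.451
finger_force: 0.0
```

Emit:
{"api": "jog_arm", "payload": {
  "turn": [
    [0,0,0],
    [0,0,0],
    [0,0,0]
  ],
  "translation": [
    [0,0,0.0015],
    [0,0,0.003],
    [0,0,0.003]
  ],
  "grip": [0.55,0.55,0.55]
}}

```text
clock: 5.72
tool_pos: [0.5248, -0.0195, 0.0476]
eef_rot: [-0.121, 0.993, 0.0, -0.0]
contact_force: [-0.4, -0.1, 0.9]
opening: 0.449
finger_force: 0.0
```

Emit:
{"api": "jog_arm", "payload": {
  "turn": [
    [0,0,0],
    [0,0,0],
    [0,0,0]
  ],
  "translation": [
    [0,0,0.001],
    [0,0,0.002],
    [0,0,0.002]
  ],
  "grip": [0.55,0.55,0.55]
}}

```text
clock: 6.1
tool_pos: [0.5248, -0.0195, 0.0457]
eef_rot: [-0.121, 0.993, 0.0, -0.0]
contact_force: [0.5, -0.3, 0.2]
opening: 0.452
finger_force: 0.0
```

Emit:
{"api": "jog_arm", "payload": {
  "turn": [
    [0,0,0],
    [0,0,0],
    [0,0,0]
  ],
  "translation": [
    [0,0,0.001],
    [0,0,0.002],
    [0,0,0.002]
  ],
  "grip": [0.55,0.55,0.55]
}}

```text
clock: 6.48
tool_pos: [0.5248, -0.0195, 0.0436]
eef_rot: [-0.121, 0.993, 0.0, -0.0]
contact_force: [-0.1, -0.5, 0.8]
opening: 0.451
finger_force: 0.0
```

```bash
python3 - <<'E'
from plant import r,cams
import cv2
s=r.get_state();print(s['contact_force'],s['tool_pos'],s['joint_torque'])
im=cams.snapshot("side")[210:300,260:380]
cv2.imwrite("pics/s2.png",cv2.resize(im[:,:,::-1],(800,600),interpolation=cv2.INTER_CUBIC))
E
```

```text
[-0.12668005 -0.51386361  0.77190359] [ 0.52480036 -0.01945185  0.04361647] [-8.59259715e-03 -5.05473518e+01 -1.72071956e+00 -5.22707149e+00
  1.84995719e-03  6.94359024e-02 -3.01193890e-03]
```

View pics/s2.png

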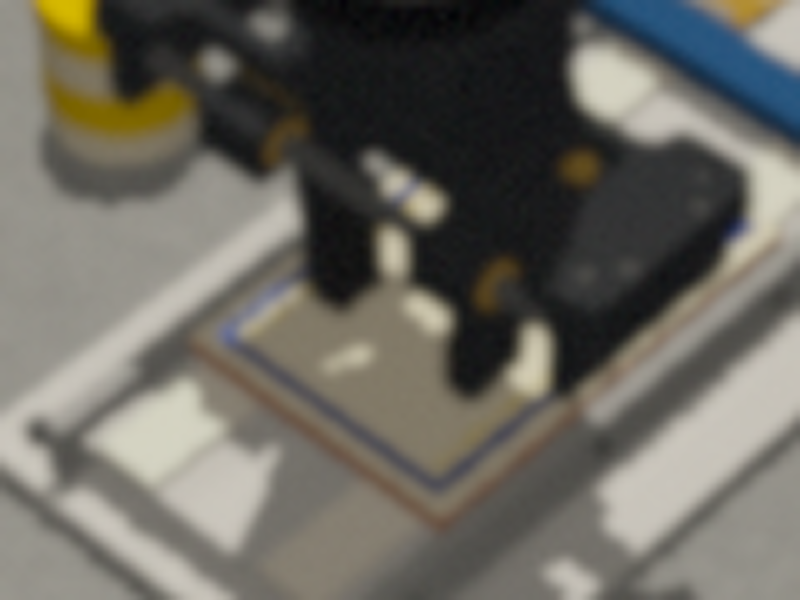

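The crop shows the fingertips at crop (340,300) and (475,390), apparently still a few mm above the glaze. Half closed, the tips stand less far ahead than the stated 19 mm, so I'll keep going down slowly.

Emit:
{"api": "jog_arm", "payload": {
  "turn": [
    [0,0,0],
    [0,0,0],
    [0,0,0]
  ],
  "translation": [
    [0,0,0.001],
    [0,0,0.002],
    [0,0,0.002]
  ],
  "grip": [0.55,0.55,0.55]
}}

```text
clock: 6.9
tool_pos: [0.5248, -0.0194, 0.0416]
eef_rot: [-0.121, 0.993, 0.0, -0.0]
contact_force: [0.2, -0.1, 0.3]
opening: 0.451
finger_force: 0.0
```

Emit:
{"api": "jog_arm", "payload": {
  "turn": [
    [0,0,0],
    [0,0,0],
    [0,0,0]
  ],
  "translation": [
    [0,0,0.001],
    [0,0,0.002],
    [0,0,0.002]
  ],
  "grip": [0.55,0.55,0.55]
}}

```text
clock: 7.28
tool_pos: [0.5248, -0.0194, 0.0396]
eef_rot: [-0.121, 0.993, 0.0, -0.0]
contact_force: [0.6, 0.2, 0.2]
opening: 0.451
finger_force: 0.0
```

```bash
python3 - <<'E'
from plant import r,cams,models
import cv2,numpy as np
from h import at
s=r.get_state();print(s['clock'],s['contact_force'],s['tool_pos'])
p=cams.camera_params("side");e=np.array(p['eye'])
a=np.radians(13.6);n=np.array([np.cos(a),np.sin(a),0]);l=np.array([-np.sin(a),np.cos(a),0]);T=np.array([.5248,-.0194,.0436])
for u,v in ((340,300),(475,390)):
    d=at(p,260+u*.15,210+v*.15,0)-e
    for off in (-.009,0):
        q=e+d*((T+n*off-e)@n)/(d@n);print(u,off,q.round(4),'lat',((q-T)@l).round(4))
im=cams.snapshot("side")[210:300,260:380]
cv2.imwrite("pics/s3.png",cv2.resize(im[:,:,::-1],(800,600),interpolation=cv2.INTER_CUBIC))
print([(round(d['p'],2),np.round(d['position'],4).tolist()) for d in models.place_of("side","plaque_top")][:4])
E
```

```text
7.275 [0.64639753 0.16335716 0.17604985] [ 0.52481361 -0.01944478  0.03961613]
340 -0.009 [ 0.5113 -0.002   0.0526] lat 0.0201
340 0 [0.518  0.0086 0.0385] lat 0.0289
475 -0.009 [ 0.5237 -0.0531  0.0541] lat -0.0325
475 0 [ 0.5306 -0.0433  0.04  ] lat -0.0246
[(0.94, [0.4744, -0.3354, 0.0053]), (0.92, [0.2965, 0.2087, 0.0059]), (0.68, [0.282, -0.2185, 0.0065]), (0.63, [0.5557, -0.012, 0.0398])]
```

View pics/s3.png

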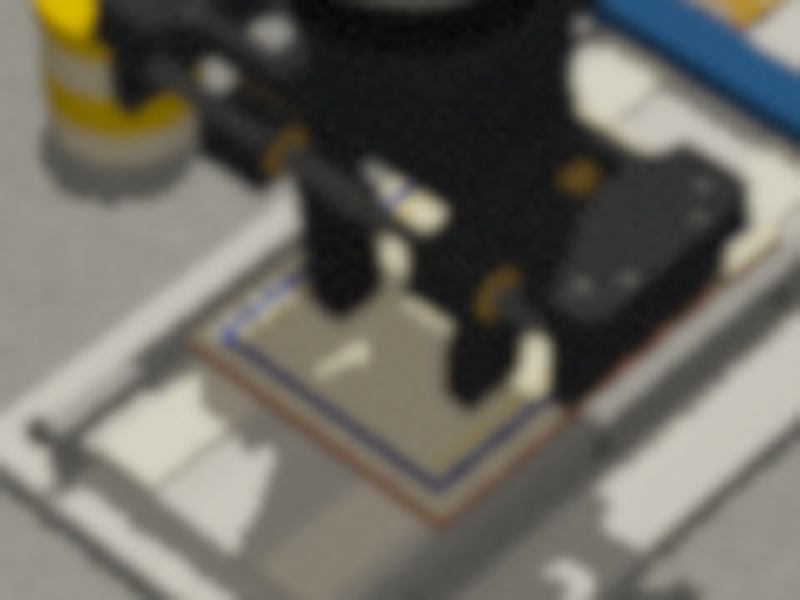

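The fingertips, now at crop (340,310) and (470,402), went down with the arm while the plaque stayed put. They are now within a millimetre or so of it.

Emit:
{"api": "jog_arm", "payload": {
  "turn": [
    [0,0,0],
    [0,0,0],
    [0,0,0]
  ],
  "translation": [
    [0,0,0.001],
    [0,0,0.002],
    [0,0,0.002]
  ],
  "grip": [0.55,0.55,0.55]
}}

```text
clock: 7.75
tool_pos: [0.5249, -0.0195, 0.0381]
eef_rot: [-0.121, 0.993, -0.0, 0.0]
contact_force: [-1.0, 0.2, 6.6]
opening: 0.448
finger_force: 3.2
```

Emit:
{"api": "jog_arm", "payload": {
  "turn": [
    [0,0,0],
    [0,0,0],
    [0,0,0]
  ],
  "translation": [
    [0,0,0.001],
    [0,0,0.002],
    [0,0,0.002]
  ],
  "grip": [0.55,0.55,0.55]
}}

```text
clock: 8.12
tool_pos: [0.5249, -0.0195, 0.0364]
eef_rot: [-0.121, 0.993, -0.0, 0.0]
contact_force: [-1.3, 0.1, 8.5]
opening: 0.448
finger_force: 4.1
```

Emit:
{"api": "jog_arm", "payload": {
  "turn": [
    [0,0,0],
    [0,0,0],
    [0,0,0],
    [0,0,0]
  ],
  "translation": [
    [0,0,0.002],
    [0,0,0.004],
    [0,0,0.006],
    [0,0,0.006]
  ],
  "grip": [0.55,0.55,0.55,0.55]
}}

```text
clock: 8.62
tool_pos: [0.5249, -0.0194, 0.0308]
eef_rot: [-0.121, 0.993, -0.0, 0.0]
contact_force: [-3.1, 0.9, 14.2]
opening: 0.451
finger_force: 6.9
```

Emit:
{"api": "jog_arm", "payload": {
  "turn": [
    [0,0,0],
    [0,0,0],
    [0,0,0]
  ],
  "translation": [
    [0,0,0.001],
    [0,0,0.0015],
    [0,0,0.0015]
  ],
  "grip": [0.55,0.55,0.55]
}}

```text
clock: 9.0
tool_pos: [0.5249, -0.0194, 0.0296]
eef_rot: [-0.121, 0.993, -0.0, 0.0]
contact_force: [-2.7, -0.4, 15.5]
opening: 0.45
finger_force: 7.5
```

```bash
python3 - <<'E'
from plant import r,cams,models
import numpy as np
s=r.get_state();print(s['clock'],s['contact_force'],s['tool_pos'])
for c in ("side","scene"):
    im=cams.snapshot(c)
    for n in("plaque_top","plaque_mid"): print(c,[(round(d['p'],2),np.round(d['position'],4).tolist()) for d in models.place_of(c,n) if d['position'][2]>.02])
E
```

```text
9.0 [-2.73666223 -0.3564673  15.47443143] [ 0.52493601 -0.01943226  0.02955302]
side [(0.76, [0.5553, -0.0156, 0.0328]), (0.74, [0.7138, 0.0266, 0.0347])]
side [(0.86, [0.5552, -0.0111, 0.0265])]
scene [(0.84, [0.5561, -0.0115, 0.0288])]
scene [(0.87, [0.5565, -0.0136, 0.0249])]
```

Bed sunk about 8 mm (plaque top measured near z = 0.031). Sliding under the bar.

Emit:
{"api": "jog_arm", "payload": {
  "turn": [
    [0,0,0],
    [0,0,0],
    [0,0,0],
    [0,0,0],
    [0,0,0],
    [0,0,0],
    [0,0,0],
    [0,0,0],
    [0,0,0],
    [0,0,0],
    [0,0,0]
  ],
  "translation": [
    [-0.003,0,0],
    [-0.007,0,0],
    [-0.011,0,0],
    [-0.015,0,0],
    [-0.019,0,0],
    [-0.023,0,0],
    [-0.027,0,0],
    [-0.031,0,0],
    [-0.035,0,0],
    [-0.039,0,0],
    [-0.04,0,0]
  ],
  "grip": [0.55,0.55,0.55,0.55,0.55,0.55,0.55,0.55,0.55,0.55,0.55]
}}

```text
clock: 10.68
tool_pos: [0.5624, -0.0106, 0.0294]
eef_rot: [-0.121, 0.993, -0.001, -0.001]
contact_force: [-4.9, -2.1, 15.3]
opening: 0.451
finger_force: 7.6
```

```bash
python3 - <<'E'
from plant import r,cams,models
import numpy as np,cv2
for c in ("side","scene"):
    im=cams.snapshot(c)
    if c=="side": cv2.imwrite("pics/s4.png",cv2.resize(im[160:310,260:460,::-1],(800,600),interpolation=cv2.INTER_CUBIC))
    for n in("plaque_top","plaque_mid"): print(c,[(round(d['p'],2),np.round(d['position'],4).tolist()) for d in models.place_of(c,n) if d['position'][2]>.015])
E
```

```text
side [(0.67, [0.5954, -0.0061, 0.0315])]
side [(0.92, [0.5953, -0.0039, 0.0249])]
scene [(0.91, [0.5958, -0.005, 0.0263]), (0.6, [0.6572, 0.0153, 0.0322])]
scene []
```

View pics/s4.png

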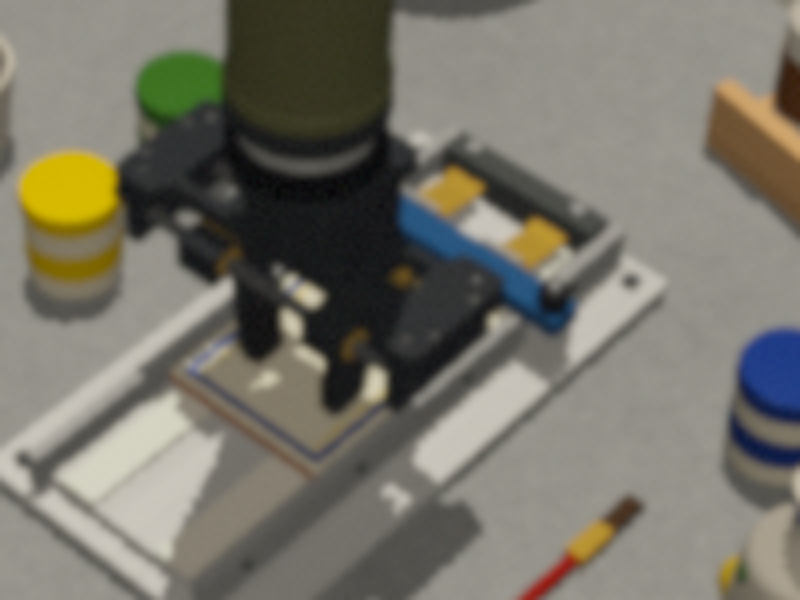

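The crop shows the plaque (rear corner at (318,470)) moved about 39 mm with the fingers, its leading edge under the bar. Continuing.

Emit:
{"api": "jog_arm", "payload": {
  "turn": [
    [0,0,0],
    [0,0,0],
    [0,0,0],
    [0,0,0],
    [0,0,0],
    [0,0,0],
    [0,0,0],
    [0,0,0],
    [0,0,0],
    [0,0,0],
    [0,0,0],
    [0,0,0],
    [0,0,0]
  ],
  "translation": [
    [-0.004,0,0],
    [-0.008,0,0],
    [-0.012,0,0],
    [-0.016,0,0],
    [-0.02,0,0],
    [-0.024,0,0],
    [-0.028,0,0],
    [-0.032,0,0],
    [-0.036,0,0],
    [-0.04,0,0],
    [-0.044,0,0],
    [-0.048,0,0],
    [-0.048,0,0]
  ],
  "grip": [0.55,0.55,0.55,0.55,0.55,0.55,0.55,0.55,0.55,0.55,0.55,0.55,0.55]
}}

```text
clock: 12.6
tool_pos: [0.6086, 0.0009, 0.0292]
eef_rot: [-0.121, 0.993, -0.001, -0.002]
contact_force: [-6.4, -1.1, 13.7]
opening: 0.45
finger_force: 6.4
```

Emit:
{"api": "jog_arm", "payload": {
  "turn": [
    [0,0,0],
    [0,0,0],
    [0,0,0],
    [0,0,0]
  ],
  "translation": [
    [-0.0015,0,0],
    [-0.003,0,0],
    [-0.004,0,0],
    [-0.004,0,0]
  ],
  "grip": [0.55,0.55,0.55,0.55]
}}

```text
clock: 13.1
tool_pos: [0.6122, 0.0018, 0.0291]
eef_rot: [-0.121, 0.993, -0.001, -0.002]
contact_force: [-5.8, -1.2, 12.9]
opening: 0.449
finger_force: 6.4
```

Emit:
{"api": "jog_arm", "payload": {
  "turn": [
    [0,0,0],
    [0,0,0],
    [0,0,0],
    [0,0,0]
  ],
  "translation": [
    [-0.0015,0,0.0003],
    [-0.003,0,0.0005],
    [-0.004,0,0.0005],
    [-0.004,0,0.0005]
  ],
  "grip": [0.55,0.55,0.55,0.55]
}}

```text
clock: 13.6
tool_pos: [0.6163, 0.0027, 0.0288]
eef_rot: [-0.121, 0.993, -0.001, -0.002]
contact_force: [-5.3, -1.8, 13.2]
opening: 0.453
finger_force: 6.8
```

Emit:
{"api": "jog_arm", "payload": {
  "turn": [
    [0,0,0],
    [0,0,0],
    [0,0,0],
    [0,0,0]
  ],
  "translation": [
    [-0.001,0,0],
    [-0.002,0,0],
    [-0.003,0,0],
    [-0.003,0,0]
  ],
  "grip": [0.55,0.55,0.55,0.55]
}}

```text
clock: 14.1
tool_pos: [0.6192, 0.0035, 0.0288]
eef_rot: [-0.121, 0.993, -0.001, -0.002]
contact_force: [-5.4, -1.3, 12.6]
opening: 0.45
finger_force: 6.8
```

```bash
python3 - <<'E'
from plant import r,cams,models
import numpy as np,cv2
for c in ("side","scene"):
    im=cams.snapshot(c)
    if c=="side": cv2.imwrite("pics/s5.png",cv2.resize(im[180:300,280:440,::-1],(800,600),interpolation=cv2.INTER_CUBIC))
    for n in("plaque_top","plaque_mid","stop_face"): print(c,[(round(d['p'],2),np.round(d['position'],4).tolist()) for d in models.place_of(c,n) if d['position'][2]>.015])
E
```

```text
side [(0.62, [0.6475, 0.0071, 0.0295])]
side [(0.83, [0.6535, 0.0122, 0.025])]
side [(0.78, [0.7248, 0.0282, 0.0266])]
scene [(0.74, [0.6524, 0.0105, 0.0293]), (0.52, [0.6513, 0.0089, 0.0236])]
scene [(0.62, [0.6513, 0.0102, 0.0239])]
scene [(0.64, [0.7242, 0.0263, 0.0267])]
```

View pics/s5.png

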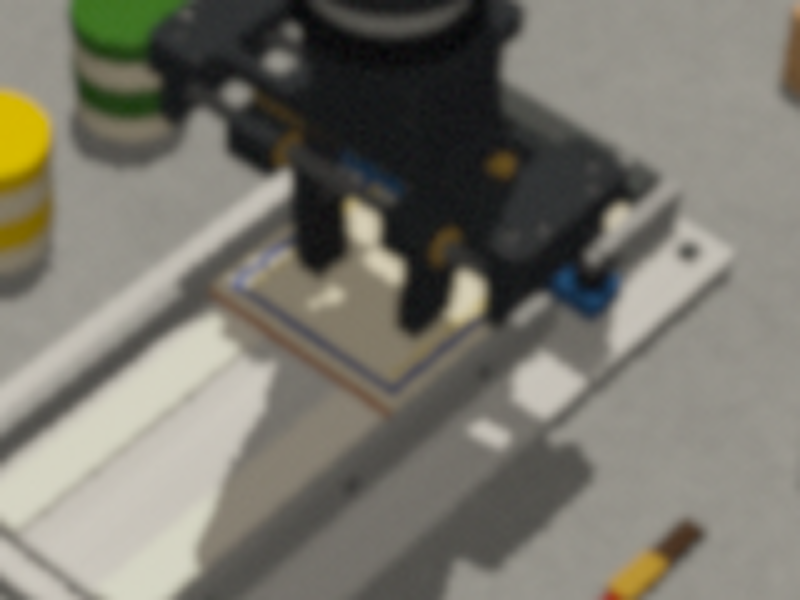

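Emit:
{"api": "jog_arm", "payload": {
  "turn": [
    [0,0,0],
    [0,0,0],
    [0,0,0],
    [0,0,0]
  ],
  "translation": [
    [-0.001,0,0],
    [-0.002,0,0],
    [-0.003,0,0],
    [-0.003,0,0]
  ],
  "grip": [0.55,0.55,0.55,0.55]
}}

```text
clock: 15.0
tool_pos: [0.621, 0.0038, 0.0286]
eef_rot: [-0.121, 0.993, -0.001, -0.003]
contact_force: [-7.4, -1.7, 15.3]
opening: 0.445
finger_force: 7.2
```

The crop shows the plaque's rear corner at (388,412), most of its front under the bar and the fingers at the same spot on it. The force is rising and the hand lagging by about 1 mm, so the stop is being reached. I'll push a little further to seat it.

Emit:
{"api": "jog_arm", "payload": {
  "turn": [
    [0,0,0],
    [0,0,0],
    [0,0,0],
    [0,0,0],
    [0,0,0]
  ],
  "translation": [
    [-0.001,0,0],
    [-0.002,0,0],
    [-0.003,0,0],
    [-0.004,0,0],
    [-0.004,0,0]
  ],
  "grip": [0.55,0.55,0.55,0.55,0.55]
}}

```text
clock: 15.62
tool_pos: [0.6211, 0.0039, 0.0285]
eef_rot: [-0.121, 0.993, -0.002, -0.007]
contact_force: [-15.0, -2.7, 21.5]
opening: 0.452
finger_force: 10.7
```

The hand has stopped dead and the forward force is up to 15 N, so the plaque is home. Now I lift straight up, slowly at first.

Emit:
{"api": "jog_arm", "payload": {
  "turn": [
    [0,0,0],
    [0,0,0],
    [0,0,0],
    [0,0,0],
    [0,0,0],
    [0,0,0],
    [0,0,0],
    [0,0,0],
    [0,0,0],
    [0,0,0],
    [0,0,0],
    [0,0,0],
    [0,0,0]
  ],
  "translation": [
    [0,0,-0.002],
    [0,0,-0.004],
    [0,0,-0.006],
    [0,0,-0.008],
    [0,0,-0.01],
    [0,0,-0.013],
    [0,0,-0.018],
    [0,0,-0.03],
    [0,0,-0.05],
    [0,0,-0.09],
    [0.03,0,-0.13],
    [0.06,0,-0.17],
    [0.06,0,-0.17]
  ],
  "grip": [0.55,0.55,0.55,0.55,0.55,0.55,0.55,0.55,0.55,0.55,0.55,0.55,0.55]
}}

```text
clock: 17.25
tool_pos: [0.5698, -0.009, 0.2019]
eef_rot: [-0.121, 0.993, -0.001, 0.003]
contact_force: [0.6, -0.4, -0.8]
opening: 0.45
finger_force: 0.0
```

```bash
python3 - <<'E'
from plant import r,cams,models
import numpy as np,cv2
from h import at
s=r.get_state();print(s['clock'],s['contact_force'],s['tool_pos'])
for c in ("side","scene","wrist"):
    p=cams.camera_params(c);im=cams.snapshot(c)
    if c=="side": cv2.imwrite("pics/s6.png",cv2.resize(im[170:320,260:460,::-1],(800,600),interpolation=cv2.INTER_CUBIC))
    for n in("plaque_top","plaque_mid","stop_face"): print(c,n,[(round(d['p'],2),np.round(d['position'],4).tolist()) for d in models.place_of(c,n) if d['position'][2]>.015])
E
```

```text
17.25 [ 0.6023999  -0.35439374 -0.75800117] [ 0.56976017 -0.0089955   0.2018626 ]
side plaque_top [(0.88, [0.653, 0.0069, 0.0327])]
side plaque_mid [(0.85, [0.6516, 0.0129, 0.0295]), (0.45, [0.7275, 0.0327, 0.0302])]
side stop_face [(0.85, [0.7236, 0.0311, 0.0273])]
scene plaque_top [(0.71, [0.6531, 0.0094, 0.0339])]
scene plaque_mid [(0.91, [0.6513, 0.0121, 0.0302]), (0.46, [0.7226, 0.0244, 0.0291])]
scene stop_face [(0.59, [0.7267, 0.0247, 0.029])]
wrist plaque_top [(0.56, [0.6514, 0.0105, 0.0379])]
wrist plaque_mid [(0.74, [0.6529, 0.0087, 0.0338])]
wrist stop_face [(0.62, [0.7279, 0.0261, 0.0248])]
```

View pics/s6.png

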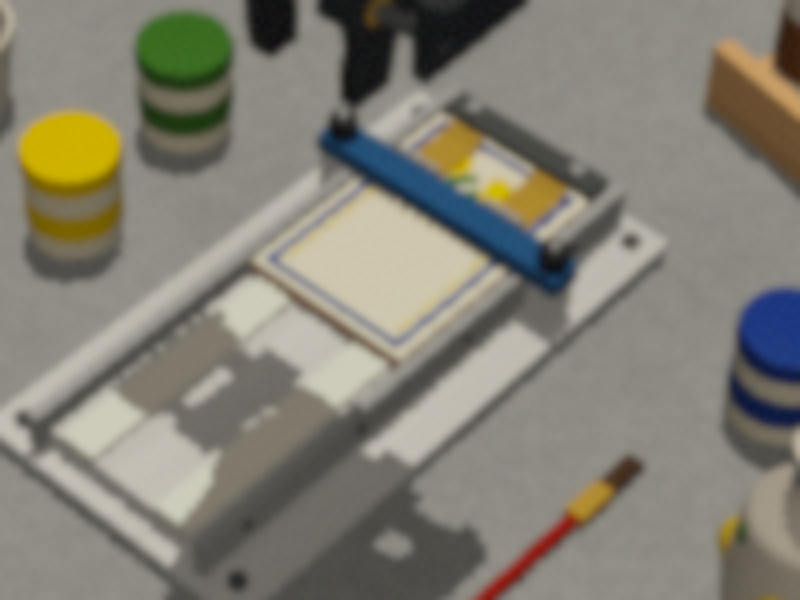

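The crop shows the plaque under the bar and leaf springs, its leading edge at the dark stop ((440,115) to (585,205)) and its rear part uncovered. Its middle measures about 75 mm from the stop face, which is half its length. The hand is clear and the jars and brush haven't moved.

```bash
python3 -c "
from plant import r
print(r.finish_job())"
```

```text
the job is handed in; nothing more can be done
None
```

The cream plaque is fully home against the end stop, held there by the bar and leaf springs with the hand clear, and the job was handed in at about 17.7 s on the clock.

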